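# Snap the marker home in its desk clips

## Robot

A 6-joint arm with a two-finger parallel gripper is mounted at the origin on the work surface. World frame = base frame: x ahead of the robot, y to its left, z up, the work surface at z = 0. Lengths are in mm, angles in degrees, forces in N, time in s.
With the tool pointing down it reaches from about 350 to 850 mm from the base axis. Payload 8.1 kg.
Tool frame: the origin (TCP) lies midway between the tips of the shut fingers; the grasp point (between the pads) lies 19 mm behind it; z points along the fingers, y is the direction in which the jaws open and shut (so a half turn about z gives the same grasp; the last joint's range is limited). The gripper opens to 85 mm and grips with 20 to 120 N. Pads are 22 mm wide; open, the fingers measure 114 mm over their backs; the gripper's body (76 mm by 85 mm) begins 54 mm behind the grasp point. The pads swing forward as they close: fully open they stand 13 mm farther back than shut.
Start: joints at [59.966, 7.471, 85.268, -0, 87.261, -4.893], TCP at [254.892, 543.172, 231.292] pointing down, gripper open.
Joint ranges: [-169.43, 169.43], [-51.17, 129.36], [1.28, 143.12], [-76.62, 256.62], [0, 156.53], [-152.29, 152.29]. Speed limits (degrees/s): [136.94, 136.94, 159.86, 180, 180, 180].

## Interface

Orientations are given as [roll, pitch, yaw] about the fixed x, y, z axes, in that order (R = Rz(yaw) Ry(pitch) Rx(roll)).
In Python, from bench import telemetry, snapshot, camera_params, job gives the robot as it stands. The module is installed in compiled form; this text tells all that it offers.
- The arm moves only by the shell command python3 -m jog 'ROWS' [FORCE]. ROWS is JSON, a list that holds one entry, the list of rows, each a list of 7 numbers: the shift along the tool's x, y, z in units of 50 mm (1.0 is 50 mm), then the turn, a rotation vector about the tool's x, y, z in units of 2 pi rad (1.0 is 2 pi rad), then the opening, from 0 (shut) to 1 (fully open). In form: [[[dx, dy, dz, rx, ry, rz, claw], ...]]. A call has 1 to 12 rows; each row shifts and turns the commanded pose from where the row before left it, along the tool's axes as they then stand; what a row does not reach is not made up. A row lasts 1/8 s, in which the tool goes at most 62.5 mm and 10.7 degrees, less where a joint would pass 70% of its speed; a pose out of reach is approached as far as the arm can. A call with a number of a shift or a turn outside -1 to 1 is refused whole. A call with a gripper value outside its range is refused whole. The fingers move at their own pace and stop on an object; FORCE is the grip in N (left out, the last holds). Time passes only in rows, so rows that do not move let the fingers close. It gives the time, the measured TCP pose, the force and the opening at its end, in the units of the state.
- telemetry.sense(): the state, without advancing time (a new reading comes with each control period).
- snapshot(name): name is "side" or "top" or "wrist"; returns (picture, depth): 384x512x3 uint8, red, green, blue; 384x512 float32, mm along the optical axis (not along the pixel's ray), 0 where there is no reading.
- camera_params(name): a dict with "K" (3x3 intrinsics, pixels), "extrinsics" (4x4, takes a point from camera to world coordinates). Camera axes: x right, y down, z forward; pixel columns grow to the right and rows downward; lengths in mm; the calibration is good to about 2 mm. The wrist camera is an equidistant fisheye: a pixel r from the principal point sees the ray r / f radians off the axis. A picture is of the moment at which its call begins: read the wrist's pose just before it. camera_params takes no time and is no camera call; for the wrist camera it gives the pose at the moment of the call.
- job.hand_in(): hands the job in, once; it reports no verdict.
The state is a dict: "time": time; "joint_pos": joint angles; "qd": joint speeds; "joint_efforts": joint torques, N m; "tool_pos": TCP position; "tcp_rot": TCP orientation; "ft_force": force on the tool from outside, world axes, zero at the start; "wrist_torque": the same for the moment, N m; "finger_gap": finger opening in mm.
Only numpy, scipy, OpenCV 4.12 (cv2) and the standard library are available. Lean on these libraries where they do the work, as an engineer would, in place of code of your own. Each camera call takes 0.05 s, during which the arm holds its last target. There are 200 camera calls.

## Task

Take the fat marker from its wooden rest and put it away in the clip holder: with its cap towards the end plate, press it down between the spring fingers of both clips until they have snapped shut over it and it lies fully down on its seats, then slide it along until the cap touches the end plate. Press gently, let go, and leave the other things on the table alone.

Things in the scene. Friction and masses are not known exactly. Their poses are not given: they have to be found in the camera images.
- marker: fat round marker, 170 mm long: white barrel 18 mm in diameter, a fatter black cap (22 mm in diameter, 33 mm long) at its +x end, a dark band at the tail; 25 to 50 g. Origin on its axis, 75 mm from the tail end, 95 mm from the cap end, midway along the stretch to grip. x runs along the axis to the cap. It starts lying level in the rest, along the rest's x, its axis 40 mm above the table
- cap_end (a point): centre of the flat end of the marker's cap
- rest: fixed wooden rest: base plate 150 x 60 x 10 mm with two V saddles, 10 mm wide and up to 41 mm high, at x = -45 and +45 mm. Between them the barrel is free all round, its axis 30 mm above the plate. Origin under the centre, on the table; x along the marker, towards its cap
- holder: clip holder, fixed: wooden base plate 220 x 70 x 12 mm, above it a level aluminium rail with two spring clips and an upright end plate at its +x end. Origin under the base's centre, on the table; x along the rail towards the end plate, z up. The rail's posts have been left 0 to 25 mm above their lowest setting: this height is not measured, and it does not give way under load
- seat (a point): fixed to the holder, midway between the clips, 60 mm above the table; axes as the holder's. The seated marker's axis runs 0 to 25 mm above this point (the unmeasured height of the rail). With the cap against the end plate the marker's origin is straight above it. Between the clips (72 mm free) the rail's top is 32 mm below the seated axis and nothing stands beside it
- clip_tail (a point): clip at x = -42 mm: a hard black seat, 12 mm long, between two steel spring fingers, which lean in to lips 12 mm apart, then flare to 25 mm, ending 24 mm above the seated axis. The barrel's axis is 17 mm above seated where it meets them, 8 mm where they are widest; friction can hold it until 2 mm above, where they snap over it. Point at the seat point's height
- clip_cap (a point): the other clip, alike, at x = +42 mm. Pressed midway between the clips, the marker needs up to about 12 N in all to pass both pairs of lips; then the hard seats stop it. More than 25 N between marker and holder would bend the holder
- end_plate (a point): on the end plate's inner face (x = 95 mm), at the seat point's height; the plate is 36 mm wide and 5 mm thick and reaches 12 mm above the seated marker's axis. The snapped-in marker slides along the clips with a push of a few newtons
- tail_left (a joint): spring finger of the tail clip on the +y side: 0 rad = shut; grows outward, to about 0.1 as the marker's widest part passes the lips; below 0.04 when closed over the seated marker
- tail_right (a joint): spring finger of the tail clip on the -y side: 0 rad = shut; grows outward, to about 0.1 as the marker's widest part passes the lips; below 0.04 when closed over the seated marker
- cap_left (a joint): spring finger of the cap clip on the +y side: 0 rad = shut; grows outward, to about 0.1 as the marker's widest part passes the lips; below 0.04 when closed over the seated marker
- cap_right (a joint): spring finger of the cap clip on the -y side: 0 rad = shut; grows outward, to about 0.1 as the marker's widest part passes the lips; below 0.04 when closed over the seated marker
- jar: bystander: loose reddish jar, 72 mm across and 85 mm high, with twigs in it; origin under its centre
- gluegun: bystander: loose dark glue gun lying on its side, about 125 mm long and 32 mm high; origin on the table under its barrel
- tape: bystander: loose roll of brown tape, 64 mm across and 22 mm high; origin under its centre
- tail_pad (a joint): small sprung rubber pad in the seat of the tail clip, easily pushed (under 1 N): 0 m = up, 2.5 mm proud of the seat; about 0.0025 when the barrel lies on the seat and presses it flush
- cap_pad (a joint): small sprung rubber pad in the seat of the cap clip, easily pushed (under 1 N): 0 m = up, 2.5 mm proud of the seat; about 0.0025 when the barrel lies on the seat and presses it flush
Things that resemble listed ones, but are neither listed nor needed, are in the scene too. Of the things shaped like the marker, the white one is meant.

How it is judged:
By the outcome, as a careful person would: the job done as asked, in the order asked, and still so for the second after the job is handed in, with the robot touching nothing.
It also fails if it takes over 45 s, if anything falls off the work surface, if the arm or the gripper's body presses on something with over 40 N, if the wrist force passes 120 N, or if a joint passes its speed limit or range.

## Working session

There is one attempt and no reset: what is moved stays moved. The work goes in short steps, Python scripts to look and compute and a shell command to move; the robot and the scene stay as the last step left them, time stands still between calls to the robot, and variables do not carry over. Pictures are saved under pics/ and viewed, about 8 in all and at most 12, crops included, and the job is handed in when it is done.

```bash
mkdir -p pics
cat > h.py <<'E'
import numpy as np, cv2
from bench import telemetry, snapshot, camera_params
def grab(n, tag):
    p=camera_params(n); im,d=snapshot(n)
    np.savez(f'pics/{tag}.npz',im=im,d=d,K=p['K'],E=p['extrinsics']); cv2.imwrite(f'pics/{tag}.png',im[:,:,::-1]); return im,d,np.array(p['K']),np.array(p['extrinsics'])
def load(tag):
    z=np.load(f'pics/{tag}.npz'); return z['im'],z['d'],z['K'],z['E']
def cloud(d,K,E):
    v,u=np.mgrid[:d.shape[0],:d.shape[1]]
    P=np.stack([(u-K[0,2])/K[0,0]*d,(v-K[1,2])/K[1,1]*d,d],-1)
    W=P@E[:3,:3].T+E[:3,3]; W[d==0]=np.nan; return W
def px2plane(u,v,z,K,E):
    r=E[:3,:3]@np.array([(u-K[0,2])/K[0,0],(v-K[1,2])/K[1,1],1.]); o=E[:3,3]; return o+r*(z-o[2])/r[2]
E
python3 - <<'E'
from h import *
np.set_printoptions(precision=2,suppress=True)
s=telemetry.sense(); print(s)
for n in('top','side'):
    im,d,K,E=grab(n,n+'0'); print(K,E)
a=np.vstack([load('top0')[0],load('side0')[0]]); 
cv2.imwrite('pics/both.png',cv2.resize(np.hstack([load('top0')[0],load('side0')[0]])[:,:,::-1],(800,300),interpolation=cv2.INTER_AREA))
E
```

```text
{'time': 0.0, 'joint_pos': array([59.97,  7.51, 85.33,  0.  , 87.26, -4.89]), 'qd': array([ 0.07, -0.02, -0.02, -0.03,  0.03, -0.01]), 'joint_efforts': array([ -0.  , -56.94, -50.06,  -0.  ,   0.02,   0.  ]), 'tool_pos': array([254.61, 542.69, 230.26]), 'tcp_rot': array([-179.89,   -0.01,  154.86]), 'ft_force': array([0.13, 0.04, 0.71]), 'wrist_torque': array([-0.  , -0.07, -0.  ]), 'finger_gap': 85.13804362456723}
[[362.88   0.   263.23]
 [  0.   362.88 192.76]
 [  0.     0.     1.  ]] [[   0.     -0.98    0.19  366.94]
 [  -1.     -0.      0.01    0.37]
 [  -0.01   -0.19   -0.98 1129.69]
 [   0.      0.      0.      1.  ]]
[[487.55   0.   256.59]
 [  0.   487.55 196.31]
 [  0.     0.     1.  ]] [[   0.77   -0.37    0.51 -137.27]
 [  -0.63   -0.46    0.62 -843.53]
 [   0.01   -0.8    -0.6   880.85]
 [   0.      0.      0.      1.  ]]
```

View pics/top0.png

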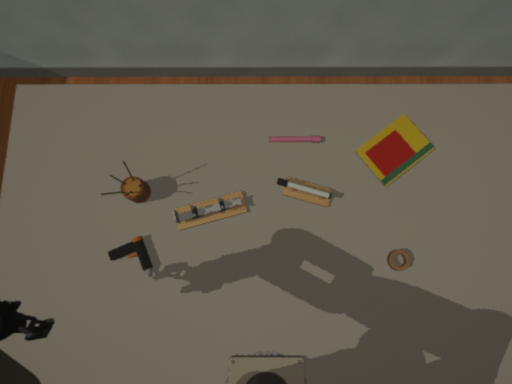

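View pics/side0.png

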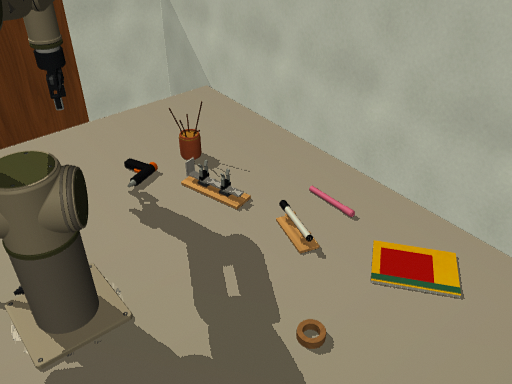

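Top view: a white marker with a black cap lies in the wooden rest at (305,190). A pink marker-like thing lies on the table at (295,139). The holder is at (210,210), the jar (135,188), the glue gun (135,252) and the tape (399,260). The white one in the rest fits the description; I'll confirm it enlarged and measure.

Run:
```python
from h import *
np.set_printoptions(precision=1,suppress=True)
a=load('top0');b=load('side0')
c1=cv2.resize(a[0][160:240,165:340],None,fx=4.5,fy=4.5,interpolation=cv2.INTER_CUBIC)
c2=cv2.resize(b[0][150:255,175:330],None,fx=5,fy=5,interpolation=cv2.INTER_CUBIC)[:,:]
c1=cv2.resize(c1,(640,292)); c2=cv2.resize(c2,(450,305))
o=np.zeros((600,640,3),np.uint8); o[:292]=c1; o[295:600,:450]=c2
cv2.imwrite('pics/crop1.png',o[:,:,::-1])
W=cloud(a[1],a[2],a[3])
hsv=cv2.cvtColor(a[0],cv2.COLOR_RGB2HSV)
# wooden plates
m=cv2.inRange(hsv,(8,110,90),(25,255,255))
n,l,st,ce=cv2.connectedComponentsWithStats(m)
for i in range(1,n):
    if st[i,4]>60: print('wood',st[i],ce[i],np.nanmedian(W[l==i],0))
# raised points
hm=(W[:,:,2]>22)&(W[:,:,2]<140)
n,l,st,ce=cv2.connectedComponentsWithStats(hm.astype(np.uint8))
for i in range(1,n):
    if st[i,4]>40:
        P=W[l==i]; print('raised',st[i],ce[i],np.nanmedian(P,0),np.nanpercentile(P[:,2],[5,50,95,100]))
w=cv2.inRange(hsv[160:210,270:340],(0,0,130),(180,70,255)); ys,xs=np.nonzero(w); 
print(len(xs), W[ys+160,xs+270].mean(0))
```

```text
wood [  65   76  447    8 3091] [289.   79.9] [1385.4 -132.6 -750.3]
wood [ 355  114   75   67 1301] [392.9 140.3] [ 769.2 -423.1    9.4]
wood [384 147  51  40  83] [406.7 169.1] [ 662.5 -443.9    8.5]
wood [122 176  19  22 261] [131.6 186.7] [591.3 399.6  80.1]
wood [287 178  45  15 135] [309.6 184.6] [ 613.8 -137.7   10.6]
wood [283 187  47  20 380] [305.6 196.5] [ 575.3 -124.4   10.2]
wood [178 191  69  39 619] [216.3 212.9] [517.3 141.5  12.3]
wood [194 198  24  10 110] [206.  202.5] [555.4 188.1  12. ]
wood [175 206  16   7  62] [182.7 208.8] [535.9 259.7  12.1]
wood [389 250  21  20 194] [399.1 259.6] [ 381.2 -398.5   22.1]
raised [110 171  40  31 626] [133.8 188.2] [588.1 391.6  79.6] [ 33.8  79.6 116.1 138.4]
raised [277 178  55  21 366] [303.9 187.9] [ 595.7 -113.4   47.2] [38.3 47.2 51.8 54.6]
raised [173 197  69  26 636] [206.1 208.9] [531.3 184.   36.4] [31.5 36.4 83.1 93.6]
raised [108 236  44  35 538] [133.2 251.7] [405.4 390.3  25.9] [22.6 25.9 31.7 36.2]
raised [389 259  18  12  53] [396.3 265.5] [ 363.5 -386.2   23.7] [22.3 23.7 25.7 27.5]
raised [247 372  40  12 327] [266.3 378.8] [64.8  0.1 65.7] [ 27.2  65.7 112.5 123.2]
148 [nan nan nan]
```

View pics/crop1.png

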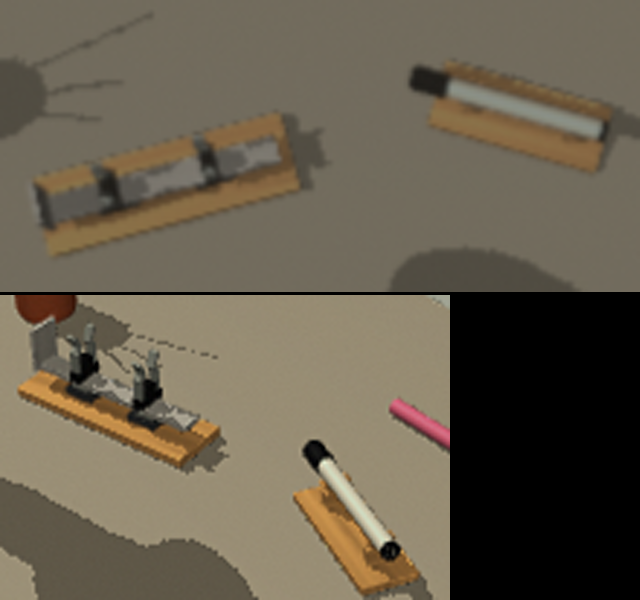

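The crop confirms it: white barrel with a black cap (upper left) in the rest. The holder's end plate is at its left end in the top view (about (178,214)), with the clips at about (194,211) and (222,204). Both x axes point roughly along world +y.

Run:
```python
from h import *
np.set_printoptions(precision=1,suppress=True)
for t in ('top0','side0'):
    im,d,K,E=load(t); W=cloud(d,K,E); X,Y,Z=W[...,0],W[...,1],W[...,2]
    # marker: points near axis height, in the rest area
    near=(np.hypot(X-595,Y+115)<130)
    P=W[near&(Z>36)]; c,ax,ang=cv2.minAreaRect(P[:,:2].astype(np.float32)); print(t,'marker rect',np.array(c),ax,ang,'n',len(P))
    q=P[:,:2]; m=q.mean(0); u=np.linalg.svd(q-m)[2][0] if 0 else np.linalg.svd(q-m,full_matrices=False)[2][0]; u=u*np.sign(u[1]); s=(q-m)@u; 
    print('  line',m,'yaw',np.degrees(np.arctan2(u[1],u[0])),'ends',m+u*s.min(),m+u*s.max(),s.max()-s.min())
    # rest base
    B=W[near&(Z>6)&(Z<14)][:,:2].astype(np.float32); print('  rest',cv2.minAreaRect(B),len(B))
    nh=np.hypot(X-530,Y-184)<150
    B=W[nh&(Z>8)&(Z<16)][:,:2].astype(np.float32); r=cv2.minAreaRect(B); print('  holder',r,len(B))
    if t=='top0' or 1:
        c=np.array(r[0]); 
    G=W[nh&(Z>22)&(Z<110)]; print('  raised z hist',np.histogram(G[:,2],np.arange(22,112,4)))
    a=np.radians(104.5); hx=np.array([np.cos(a),np.sin(a)]); hy=np.array([-hx[1],hx[0]])
    sx=(G[:,:2]-c)@hx; sy=(G[:,:2]-c)@hy
    for lo in range(-110,111,10):
        k=(sx>=lo)&(sx<lo+10); 
        if k.any(): print('  ',lo,k.sum(),'y',np.percentile(sy[k],[5,50,95]),'z',np.percentile(G[k,2],[5,50,95]))
```

```text
top0 marker rect [ 597.8 -114.8] (168.98411560058594, 29.543407440185547) 74.3183364868164 n 358
  line [ 596.4 -113.8] yaw 73.94675452166719 ends [ 572.9 -195.7] [619.6 -33.2] 169.027282002317
  rest ((598.581298828125, -144.557861328125), (195.74691772460938, 189.19479370117188), 18.870580673217773) 565
  holder ((534.1047973632812, 174.86416625976562), (70.7009048461914, 219.36875915527344), 15.424962043762207) 880
  raised z hist (array([  3,   9, 125, 271,  48,  14,  13,  12,  10,  29,  11,   7,   7,
        15,  23,  15,  14,  10,   0,   0,   0,   0]), array([ 22,  26,  30,  34,  38,  42,  46,  50,  54,  58,  62,  66,  70,
        74,  78,  82,  86,  90,  94,  98, 102, 106, 110]))
   -100 26 y [-12.3  -1.2   9.7] z [31.9 34.7 37.7]
   -90 27 y [-11.2  -1.6   9.6] z [30.6 35.6 37.3]
   -80 26 y [-11.9  -0.6  10. ] z [31.9 35.7 38.8]
   -70 25 y [-10.4  -0.2  10. ] z [31.1 35.1 37.1]
   -60 29 y [-11.6   0.5  10.7] z [27.1 33.8 39. ]
   -50 52 y [-13.3   0.9  15.7] z [36.1 59.7 90.1]
   -40 26 y [-12.4  -0.2  14.7] z [32.7 53.2 91.7]
   -30 27 y [-10.7   0.5  10.8] z [31.4 35.2 3
[... 1694 characters left out ...]
 -30 8 y [-13.   -5.4  -2.9] z [27.2 31.9 36.1]
   -20 16 y [-20.8 -12.4  -3.8] z [30.  33.7 38. ]
   -10 20 y [-28.3 -11.1  -3.8] z [28.1 32.5 36.5]
   0 20 y [-26.5 -12.2  -3.2] z [30.3 33.5 36.1]
   10 21 y [-25.6 -10.8  -2.3] z [28.8 33.9 36.5]
   20 16 y [-24.3 -13.2  -2.6] z [28.5 33.4 36. ]
   30 69 y [-28.8 -12.5   1.3] z [30.9 42.8 75.1]
   40 85 y [-28.   -9.    1.7] z [36.5 62.7 88.2]
   50 11 y [-26.8  -2.   -0.1] z [27.5 36.1 70.8]
   60 10 y [-12.8  -5.8  -1.6] z [31.9 34.  36.2]
   70 17 y [-21.3  -9.4  -1.9] z [26.8 33.4 36.1]
   80 17 y [-23.8  -9.3  -2.2] z [29.9 34.  37.2]
   90 118 y [-30.2 -11.5   4.4] z [31.1 52.5 77.8]
   100 21 y [-31.4  -1.1   3.6] z [32.5 63.7 78.7]
```

```bash
cat >> h.py <<'E'
def todo(xyz,yaw):
    """remaining move after a pure turn to yaw: units in tool axes of the turned tool"""
    from scipy.spatial.transform import Rotation as R
    s=telemetry.sense(); T=R.from_euler('xyz',s['tcp_rot'],degrees=True); G=R.from_euler('xyz',[180,0,yaw],degrees=True)
    print('t',round(s['time'],2),'pos',s['tool_pos'].round(1),'rot',s['tcp_rot'].round(2),'gap',round(s['finger_gap'],1),'F',s['ft_force'].round(1))
    print('turn units',((T.inv()*G).as_rotvec()/2/np.pi).round(4),'shift units (after turn)',(G.inv().apply(np.array(xyz)-s['tool_pos'])/50).round(3))
E
python3 -m jog '[[[0,0,0,0,0,0.0275,1],[0,0,0,0,0,0.0275,1],[0,0,0,0,0,0.0275,1],[0,0,0,0,0,0.0275,1],[0,0,0,0,0,0.0275,1]]]' 30
python3 -m jog '[[[-0.71,0.29,0,0,0,0,1],[-0.71,0.29,0,0,0,0,1],[-0.71,0.29,0,0,0,0,1],[-0.71,0.29,0,0,0,0,1],[-0.71,0.29,0,0,0,0,1],[-0.71,0.29,0,0,0,0,1],[-0.71,0.29,0,0,0,0,1],[-0.71,0.29,0,0,0,0,1],[-0.71,0.29,0,0,0,0,1],[-0.71,0.29,0,0,0,0,1],[-0.71,0.29,0,0,0,0,1],[-0.71,0.29,0,0,0,0,1]]]'
python3 -m jog '[[[0,0,0,0,0,0,1],[0,0,0,0,0,0,1]]]'
python3 - <<'E'
from h import *
np.set_printoptions(precision=3,suppress=True)
todo([534,175,230],105.4)
im,d,K,E=grab('wrist','w0'); print(K,E)
cv2.imwrite('pics/w0v.png',cv2.resize(im[:,:,::-1],(800,600),interpolation=cv2.INTER_CUBIC))
E
```

```text
time: 0.72
tool_pos: [254.7, 542.9, 230.6]
tcp_rot: [-180.0, 0.0, 105.0]
ft_force: [0.4, -0.0, 0.7]
finger_gap: 85.3
time: 2.22
tool_pos: [535.9, 177.3, 230.8]
tcp_rot: [-180.0, -0.0, 105.4]
ft_force: [-0.6, 0.3, -0.1]
finger_gap: 85.2
time: 2.48
tool_pos: [535.1, 178.6, 230.8]
tcp_rot: [-179.9, -0.0, 105.3]
ft_force: [0.7, 0.5, -0.7]
finger_gap: 85.5
t 2.48 pos [535.1 178.6 230.8] rot [-179.94   -0.02  105.33] gap 85.5 F [ 0.7  0.5 -0.7]
turn units [-0. -0. -0.] shift units (after turn) [-0.064 -0.04   0.016]
[[297.319   0.    251.131]
 [  0.    297.319 192.568]
 [  0.      0.      1.   ]] [[  0.964   0.255   0.073 515.518]
 [  0.265  -0.925  -0.272 247.13 ]
 [ -0.001   0.282  -0.96  373.226]
 [  0.      0.      0.      1.   ]]
```

View pics/w0v.png

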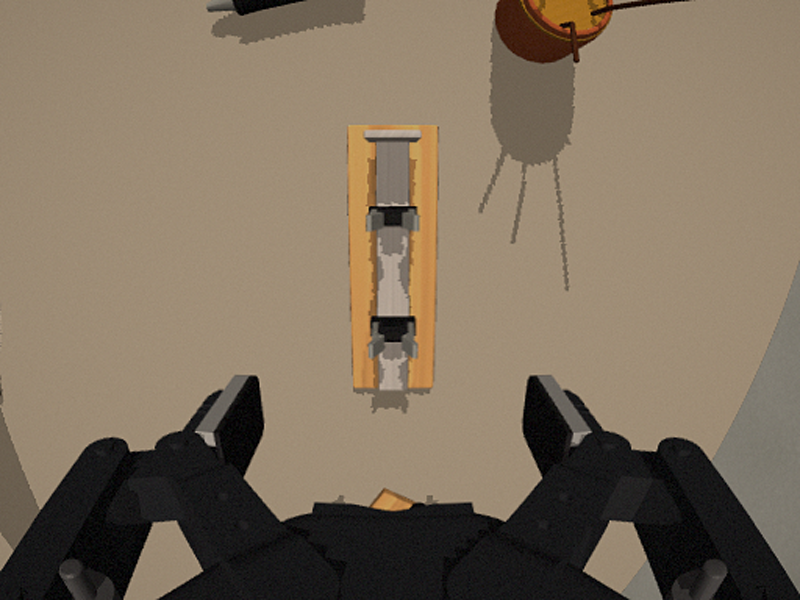

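Wrist view (800x600 scale): the holder is centred near (393,255), with the end plate at (393,135), cap clip (392,218) and tail clip (393,332). The glue gun nozzle is at the top edge and the jar is upper right. Next I'll measure the holder from this picture.

```bash
cat >> h.py <<'E'
def fcloud(d,K,E):
    v,u=np.mgrid[:d.shape[0],:d.shape[1]].astype(float); x=u-K[0,2]; y=v-K[1,2]; r=np.hypot(x,y)+1e-9; th=r/K[0,0]
    P=np.stack([x/r*np.tan(th)*d,y/r*np.tan(th)*d,d],-1); W=P@E[:3,:3].T+E[:3,3]; W[d==0]=np.nan; return W
E
cat > hold.py <<'E'
from h import *; import sys
np.set_printoptions(precision=1,suppress=True)
im,d,K,E=load(sys.argv[1]); W=fcloud(d,K,E)
X,Y,Z=W[...,0],W[...,1],W[...,2]; nh=(np.hypot(X-534,Y-175)<140)
hsv=cv2.cvtColor(im,cv2.COLOR_RGB2HSV); wood=cv2.inRange(hsv,(8,90,60),(25,255,255))>0
t=nh&(Z<5)&(Z>-6); print('table z',np.median(Z[t]))
B=W[nh&wood&(Z>7)&(Z<17)]; r=cv2.minAreaRect(B[:,:2].astype(np.float32)); print('base',r,np.median(B[:,2]))
c=np.array(r[0]); a=np.radians(r[2]+90 if r[2]<45 else r[2]); print('yaw',np.degrees(a))
hx=np.array([np.cos(a),np.sin(a)]); hy=np.array([-hx[1],hx[0]])
G=W[nh&(Z>22)&(Z<110)]; q=G[:,:2]-c; sx=q@hx; sy=q@hy
for lo in range(-110,111,10):
    k=(sx>=lo)&(sx<lo+10)
    if k.sum()>2: print(lo,k.sum(),'y',np.percentile(sy[k],[3,50,97]),'z',np.percentile(G[k,2],[5,50,95]))
rail=(G[:,2]<45)&(np.abs(sx)<25); print('rail z',np.median(G[rail,2]),'y mid',np.percentile(sy[rail],[1,99]))
for n,lo,hi in(('tail',-65,-20),('cap',20,65),('plate',80,120)):
    k=(sx>lo)&(sx<hi)&(G[:,2]>68); print(n,'x',np.percentile(sx[k],[1,50,99]),'y',np.percentile(sy[k],[1,99]),'z max',np.percentile(G[k,2],[50,99]))
E
python3 hold.py w0
```

```text
table z -0.1743100019235726
base ((534.7698364257812, 174.6848907470703), (70.55292510986328, 218.5007781982422), 15.490970611572266) 11.765780132119403
yaw 105.49097061157227
-100 135 y [-12.5  -1.1  11.5] z [33.5 34.8 35.9]
-90 141 y [-12.4  -1.1  11.4] z [33.8 34.8 36.3]
-80 146 y [-12.3  -1.1  11.3] z [33.8 34.9 36. ]
-70 110 y [-10.7   0.1  10. ] z [33.7 34.9 35.9]
-60 23 y [-6.1  0.1  6.2] z [33.9 34.9 36.2]
-50 261 y [-16.4  -0.   15.4] z [45.5 76.2 90.7]
-40 493 y [-15.5  -1.1  14.6] z [34.2 50.4 88.8]
-30 168 y [-11.9  -0.6  10.6] z [33.7 34.8 36. ]
-20 169 y [-11.8  -0.   10.6] z [33.8 34.8 35.9]
-10 159 y [-11.7  -0.1  10.4] z [33.4 34.9 36. ]
0 163 y [-11.7  -1.2  10.4] z [33.5 34.7 35.8]
10 184 y [-11.6  -0.1  11.5] z [33.4 34.7 36. ]
20 184 y [-11.6  -0.1  11.4] z [33.4 34.6 36.2]
30 143 y [-14.6  -0.1  14.8] z [34.2 60.6 90.2]
40 391 y [-14.7   0.9  15.6] z [34.8 60.4 90.6]
50 189 y [-11.5  -0.2  11.1] z [33.6 34.6 35.9]
60 168 y [-11.5  -0.2  11.1] z [33.6 34.7 36.2]
70 189 y [-11.4  -0.2  11. ] z [33.4 34.7 35.9]
80 187 y [-11.4  -0.2  11. ] z [33.7 34.8 36. ]
90 369 y [-16.9  -0.3  16.2] z [34.  77.7 79.5]
rail z 34.77460026597279 y mid [-11.8  11.4]
tail x [-47.3 -40.3 -36.9] y [-16.5  15.4] z max [84.  91.8]
cap x [37.2 42.3 46.6] y [-15.5  16.1] z max [85.4 91.6]
plate x [94.5 96.7 99.7] y [-17.9  17.2] z max [78.5 80.1]
```

Holder: centre (534.7,174.6), yaw 105.5°. The base measures 218.5x70.5, the clips are at ±42 and the plate at 95, as listed. The rail is at 34.8, so it sits about 7 above its lowest setting and the seated axis is at z≈67. Next, over the marker.

```bash
python3 -m jog '[[[0,0,0,0,0,0.029,1],[0,0,0,0,0,0.029,1],[0,0,0,0,0,0.029,1],[0,0,0,0,0,0,1]]]'
python3 - <<'E'
from h import *
todo([593.1,-125.2,230],74.1)
E
```

```text
time: 3.02
tool_pos: [534.9, 179.5, 231.3]
tcp_rot: [-180.0, -0.0, 74.2]
ft_force: [1.0, 0.8, 0.8]
finger_gap: 85.1
t 3.02 pos [534.9 179.5 231.3] rot [-1.7999e+02 -1.0000e-02  7.4190e+01] gap 85.1 F [1.  0.8 0.8]
turn units [-0.     -0.      0.0003] shift units (after turn) [-5.542  2.789  0.026]
```

```bash
python3 -m jog '[[[-0.693,0.349,0,0,0,0,1],[-0.693,0.349,0,0,0,0,1],[-0.693,0.349,0,0,0,0,1],[-0.693,0.349,0,0,0,0,1],[-0.693,0.349,0,0,0,0,1],[-0.693,0.349,0,0,0,0,1],[-0.693,0.349,0,0,0,0,1],[-0.693,0.349,0,0,0,0,1],[0,0,0,0,0,0,1],[0,0,0,0,0,0,1]]]'
python3 - <<'E'
from h import *
np.set_printoptions(precision=1,suppress=True)
todo([593.1,-125.2,230],74.1)
im,d,K,E=grab('wrist','w1'); W=fcloud(d,K,E); X,Y,Z=W[...,0],W[...,1],W[...,2]
near=np.hypot(X-593,Y+125)<130
print('n',near.sum())
P=W[near&(Z>37)&(Z<56)]; q=P[:,:2]; r=cv2.minAreaRect(q.astype(np.float32)); print('marker',r)
c=np.array(r[0]); a=np.radians(74.1); u=np.array([np.cos(a),np.sin(a)]); n=np.array([-u[1],u[0]])
s=(q-c)@u; t=(q-c)@n
for lo in range(-90,90,10):
    k=(s>=lo)&(s<lo+10)
    if k.sum()>2: print(lo,k.sum(),'t',np.percentile(t[k],[3,50,97]),'z',np.percentile(P[k,2],[50,97]), 'rgb',np.median(im[near&(Z>37)&(Z<56)][k],0))
B=W[near&(Z>7)&(Z<13)]; print('rest',cv2.minAreaRect(B[:,:2].astype(np.float32)))
cv2.imwrite('pics/w1v.png',cv2.resize(im[:,:,::-1],(640,480)))
E
```

```text
time: 4.28
tool_pos: [593.4, -125.6, 231.1]
tcp_rot: [-180.0, -0.0, 74.2]
ft_force: [-0.2, 1.0, -0.2]
finger_gap: 85.3
t 4.28 pos [ 593.4 -125.6  231.1] rot [-180.    -0.    74.2] gap 85.3 F [-0.2  1.  -0.2]
turn units [-0. -0.  0.] shift units (after turn) [ 0. -0.  0.]
n 67747
marker ((598.9822387695312, -115.70822143554688), (169.97518920898438, 30.05021858215332), 73.77906799316406)
-90 60 t [-7.5  0.9  9.3] z [47.9 49.6] rgb [20.  18.  18.5]
-80 119 t [-7.4  0.9  9.3] z [47.7 49.6] rgb [190. 174. 151.]
-70 148 t [-13.4   1.   14.1] z [46.9 49.5] rgb [186.5 170.  148. ]
-60 163 t [-13.3   1.   14.3] z [46.5 49.4] rgb [184. 157. 137.]
-50 125 t [-7.2  1.1  9.2] z [47.3 49.6] rgb [194. 182. 158.]
-40 139 t [-8.2  1.1  9.2] z [47.6 49.6] rgb [194. 182. 157.]
-30 134 t [-8.1  0.6  9.2] z [47.1 49.4] rgb [193.5 176.5 154.5]
-20 138 t [-8.   1.2  9.2] z [47.5 49.9] rgb [194.  182.5 158.5]
-10 141 t [-7.8  0.2  9.2] z [47.5 49.7] rgb [193. 181. 157.]
0 143 t [-7.7  1.3  9.2] z [47.4 49.5] rgb [194. 180. 157.]
10 146 t [-8.3  0.3  9.2] z [47.  49.7] rgb [194. 180. 156.]
20 180 t [-12.2   0.3  13.7] z [47.  49.6] rgb [185.  168.5 146. ]
30 192 t [-13.3   0.3  13.7] z [46.3 49.9] rgb [180.  163.5 143. ]
40 135 t [-7.4  0.3  8. ] z [47.5 49.3] rgb [194. 183. 159.]
50 163 t [-9.5  0.4 10.2] z [48.5 51.3] rgb [20. 18. 18.]
60 171 t [-9.5  0.4 10.2] z [48.9 51.8] rgb [19. 18. 18.]
70 179 t [-10.6   0.5  10.2] z [48.7 51.2] rgb [19. 18. 19.]
80 79 t [-8.3  0.5  9.1] z [47.7 50.7] rgb [19. 18. 19.]
rest ((594.5328979492188, -129.11215209960938), (147.86630249023438, 60.285194396972656), 73.89743041992188)
```

View pics/w1v.png

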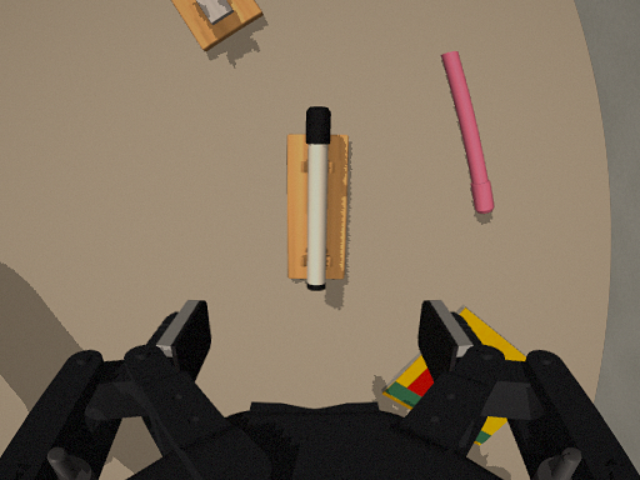

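The wrist view shows the white marker in the rest, cap at (318,125) and tail at (316,287), with the pink look-alike to the right at (470,130). Marker origin is (595.5,-125.1), yaw 73.9°; its top at 49.5 gives the axis at 40, as stated. Now grasping.

```bash
python3 -m jog '[[[0.02,0.038,0.6,0,0,0.0008,1],[0,0,0.8,0,0,0,1],[0,0,0.8,0,0,0,1],[0,0,0.8,0,0,0,1],[0,0,0.7,0,0,0,1],[0,0,0.4,0,0,0,1],[0,0,0.11,0,0,0,1],[0,0,0,0,0,0,1],[0,0,0,0,0,0,1]]]' 30
python3 - <<'E'
from h import *
todo([595.5,-125.1,20.5],73.9)
E
```

```text
time: 5.45
tool_pos: [597.0, -126.3, 22.6]
tcp_rot: [179.8, 0.0, 73.8]
ft_force: [0.2, -1.1, 0.5]
finger_gap: 85.7
t 5.45 pos [ 597.  -126.3   22.6] rot [179.83   0.    73.77] gap 85.7 F [ 0.2 -1.1  0.5]
turn units [ 0.0005  0.     -0.0004] shift units (after turn) [ 0.015 -0.035  0.043]
```

```bash
python3 -m jog '[[[0.01,-0.03,0.03,0,0,0,1],[0,0,0,0,0,0,1],[0,0,0,0,0,0,0],[0,0,0,0,0,0,0],[0,0,0,0,0,0,0],[0,0,0,0,0,0,0],[0,0,0,0,0,0,0],[0,0,0,0,0,0,0],[0,0,0,0,0,0,0],[0,0,0,0,0,0,0]]]' 30
python3 - <<'E'
from h import *
todo([595.5,-125.1,20.5],73.9)
E
```

```text
time: 6.7
tool_pos: [595.4, -125.5, 20.1]
tcp_rot: [179.9, 0.0, 73.7]
ft_force: [4.7, -2.0, 3.1]
finger_gap: 16.9
t 6.7 pos [ 595.4 -125.5   20.1] rot [179.85   0.    73.74] gap 16.9 F [ 4.7 -2.   3.1]
turn units [ 0.0004  0.     -0.0004] shift units (after turn) [ 0.008 -0.001 -0.007]
```

```bash
python3 -m jog '[[[0,0,-0.1,0,0,0,0],[0,0,-0.3,0,0,0,0],[0,0,-0.7,0,0,0,0],[0,0,-0.7,0,0,0,0],[0,0,-0.7,0,0,0,0],[0,0,-0.7,0,0,0,0],[0,0,0,0,0,-0.022,0],[0,0,0,0,0,-0.022,0],[0,0,0,0,0,-0.022,0],[0,0,0,0,0,-0.022,0],[0,0,0,0,0,0,0]]]' 30
python3 - <<'E'
from h import *
todo([536.8,166.9,180],105.5)
E
```

```text
time: 8.07
tool_pos: [593.9, -124.9, 179.8]
tcp_rot: [-180.0, -0.0, 105.4]
ft_force: [-0.3, -0.1, -0.6]
finger_gap: 16.8
t 8.07 pos [ 593.9 -124.9  179.8] rot [-1.7998e+02 -1.0000e-02  1.0539e+02] gap 16.8 F [-0.3 -0.1 -0.6]
turn units [-0.0001 -0.     -0.0003] shift units (after turn) [ 5.93e+00  4.59e-01 -5.00e-03]
```

```bash
python3 -m jog '[[[0.3,0.023,0,0,0,-0.0003,0],[0.66,0.051,0,0,0,0,0],[0.66,0.051,0,0,0,0,0],[0.66,0.051,0,0,0,0,0],[0.66,0.051,0,0,0,0,0],[0.66,0.051,0,0,0,0,0],[0.66,0.051,0,0,0,0,0],[0.66,0.051,0,0,0,0,0],[0.66,0.051,0,0,0,0,0],[0.35,0.028,0,0,0,0,0],[0,0,0,0,0,0,0],[0,0,0,0,0,0,0]]]' 30
python3 - <<'E'
from h import *
np.set_printoptions(precision=1,suppress=True)
todo([536.8,166.9,180],105.5)
im,d,K,E=grab('wrist','w2'); W=fcloud(d,K,E); s=telemetry.sense()['tool_pos']
a=np.radians(105.5); u=np.array([np.cos(a),np.sin(a)]); n=np.array([-u[1],u[0]])
Z=W[...,2]; q=W[...,:2]-np.array(s[:2]); S=q@u; T=q@n
k=(Z>180)&(Z<230)&(abs(T)<16)&(S>12)&(S<130); print('n',k.sum())
for lo in range(10,110,10):
    j=k&(S>=lo)&(S<lo+10)
    if j.sum()>5: print(lo,j.sum(),'t',np.percentile(T[j],[3,50,97]),'z',np.percentile(Z[j],[3,50,97]),np.median(im[j],0))
print('S max',np.percentile(S[k],[99,100]))
cv2.imwrite('pics/w2v.png',cv2.resize(im[:,:,::-1],(640,480)))
E
```

```text
time: 9.57
tool_pos: [537.1, 166.1, 179.3]
tcp_rot: [-180.0, 0.0, 105.5]
ft_force: [-0.4, 0.1, 0.3]
finger_gap: 17.2
t 9.57 pos [537.1 166.1 179.3] rot [-180.     0.   105.5] gap 17.2 F [-0.4  0.1  0.3]
turn units [-0.  0. -0.] shift units (after turn) [ 0. -0. -0.]
n 9589
10 879 t [-15.3   0.1  15.2] z [202.5 207.9 229. ] [197. 180. 156.]
20 905 t [-7.5  0.6  8.8] z [202.3 207.1 209. ] [214. 196. 171.]
30 971 t [-7.4  0.6  9. ] z [201.8 207.1 209. ] [214. 197. 171.]
40 1040 t [-7.6  0.6  8.7] z [202.1 207.1 208.9] [214. 197. 171.]
50 1084 t [-7.  1.  9.] z [202.  207.1 208.9] [214. 198. 172.]
60 1288 t [-8.8  1.  10.4] z [201.5 208.1 210.6] [25. 23. 23.]
70 1388 t [-9.2  1.  10.8] z [201.3 208.6 210.8] [23. 21. 21.]
80 1396 t [-9.2  1.  10.8] z [201.2 208.6 210.9] [22. 21. 21.]
90 638 t [-8.6  0.6  9.9] z [202.  207.7 210.5] [24. 22. 22.]
S max [94.7 96.3]
```

View pics/w2v.png

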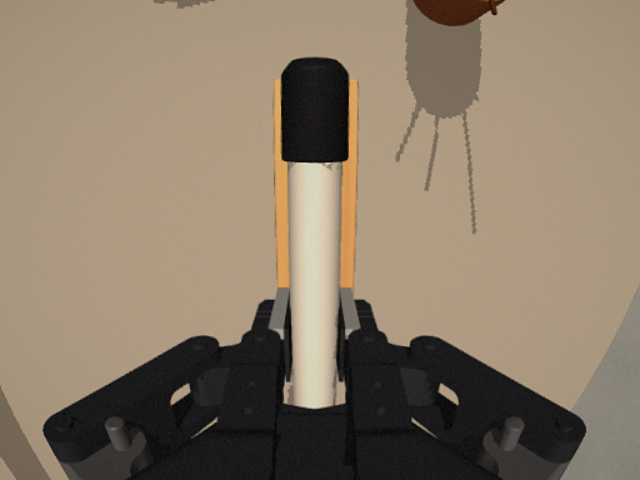

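The view shows the marker held level, cap at (315,110), directly over the holder. Its axis is 20.5 above the TCP, the cap end 95 ahead and the side offset about 0.7 mm. I'll descend to just above the clip lips.

```bash
python3 -m jog '[[[0,0.01,0.3,0,0,0,0],[0,0,0.6,0,0,0,0],[0,0,0.6,0,0,0,0],[0,0,0.4,0,0,0,0],[0,0,0.2,0,0,0,0],[0,0,0.1,0,0,0,0],[0,0,0,0,0,0,0],[0,0,0,0,0,0,0],[0,0,0,0,0,0,0]]]' 30
python3 - <<'E'
from h import *
todo([536.7,166.1,46.5],105.5)
E
```

```text
time: 10.75
tool_pos: [538.1, 167.1, 70.1]
tcp_rot: [179.9, 0.0, 105.5]
ft_force: [-0.3, -0.6, 0.1]
finger_gap: 17.1
t 10.75 pos [538.1 167.1  70.1] rot [179.92   0.   105.54] gap 17.1 F [-0.3 -0.6  0.1]
turn units [0.0002 0.     0.0001] shift units (after turn) [-0.011 -0.031  0.473]
```

```bash
for i in 1; do python3 -m jog '[[[0,-0.012,0.04,0,0,0,0],[0,0,0.04,0,0,0,0],[0,0,0.04,0,0,0,0],[0,0,0.04,0,0,0,0],[0,0,0,0,0,0,0]]]' 30; done
python3 -m jog '[[[0,0,0.02,0,0,0,0],[0,0,0.02,0,0,0,0],[0,0,0.02,0,0,0,0],[0,0,0,0,0,0,0]]]'
```

```text
time: 11.38
tool_pos: [537.5, 166.8, 61.8]
tcp_rot: [179.9, 0.0, 105.5]
ft_force: [1.6, -0.2, 4.7]
finger_gap: 17.1
time: 11.88
tool_pos: [538.1, 167.0, 59.7]
tcp_rot: [179.9, 0.0, 105.5]
ft_force: [-0.2, -0.6, 9.8]
finger_gap: 17.2
```

```bash
python3 -m jog '[[[0,0,0.02,0,0,0,0],[0,0,0.02,0,0,0,0],[0,0,0,0,0,0,0]]]'
python3 -m jog '[[[0,0,0.02,0,0,0,0],[0,0,0.02,0,0,0,0],[0,0,0,0,0,0,0]]]'
```

```text
time: 12.25
tool_pos: [537.8, 166.9, 57.4]
tcp_rot: [179.9, 0.0, 105.5]
ft_force: [0.7, -0.3, 7.0]
finger_gap: 16.9
time: 12.62
tool_pos: [537.4, 166.8, 54.7]
tcp_rot: [179.9, 0.0, 105.5]
ft_force: [1.0, 0.5, 5.0]
finger_gap: 17.1
```

```bash
python3 -m jog '[[[0,0,0.02,0,0,0,0],[0,0,0.02,0,0,0,0],[0,0,0,0,0,0,0]]]'
python3 -m jog '[[[0,0,0.02,0,0,0,0],[0,0,0.02,0,0,0,0],[0,0,0,0,0,0,0]]]'
```

```text
time: 13.0
tool_pos: [536.7, 166.6, 51.8]
tcp_rot: [-180.0, -0.0, 105.5]
ft_force: [1.6, 0.3, 0.8]
finger_gap: 16.8
time: 13.38
tool_pos: [536.6, 166.6, 49.8]
tcp_rot: [-180.0, -0.0, 105.5]
ft_force: [3.7, 0.3, -1.4]
finger_gap: 17.3
```

```bash
python3 -m jog '[[[0,0,0.02,0,0,0,0],[0,0,0,0,0,0,0]]]'
python3 -m jog '[[[0,0,0.02,0,0,0,0],[0,0,0,0,0,0,0]]]'
python3 -m jog '[[[0,0,0.014,0,0,0,0],[0,0,0,0,0,0,0]]]'
```

```text
time: 13.62
tool_pos: [536.7, 166.7, 49.0]
tcp_rot: [-180.0, -0.0, 105.5]
ft_force: [2.5, 0.7, -2.0]
finger_gap: 16.9
time: 13.88
tool_pos: [536.9, 166.7, 48.2]
tcp_rot: [180.0, -0.0, 105.5]
ft_force: [2.9, 0.2, -1.8]
finger_gap: 16.8
time: 14.12
tool_pos: [537.1, 166.7, 47.7]
tcp_rot: [180.0, 0.0, 105.5]
ft_force: [3.2, 0.8, -1.1]
finger_gap: 17.1
```

```bash
python3 -m jog '[[[0,0,0.014,0,0,0,0],[0,0,0,0,0,0,0]]]'
python3 -m jog '[[[0,0,0.014,0,0,0,0],[0,0,0,0,0,0,0]]]'
```

```text
time: 14.38
tool_pos: [536.9, 166.7, 46.9]
tcp_rot: [180.0, 0.0, 105.5]
ft_force: [2.3, 0.4, -1.0]
finger_gap: 16.6
time: 14.62
tool_pos: [537.0, 166.7, 46.6]
tcp_rot: [180.0, 0.0, 105.5]
ft_force: [-0.3, -0.8, 4.5]
finger_gap: 17.0
```

Force is rising at TCP z 46.6, which matches the predicted seat height of 46.5. One or two more small presses, then a look.

```bash
python3 -m jog '[[[0,0,0.01,0,0,0,0],[0,0,0,0,0,0,0]]]'
python3 - <<'E'
from h import *
np.set_printoptions(precision=1,suppress=True)
s=telemetry.sense()['tool_pos']; im,d,K,E=grab('wrist','w3'); W=fcloud(d,K,E)
a=np.radians(105.5); u=np.array([np.cos(a),np.sin(a)]); n=np.array([-u[1],u[0]])
Z=W[...,2]; q=W[...,:2]-np.array([534.7,174.6]); S=q@u; T=q@n
k=(Z>55)&(Z<100)&(abs(T)<22)&(S>0)&(S<110)
for lo in range(5,105,5):
    j=k&(S>=lo)&(S<lo+5)&(abs(T)<5)
    if j.sum()>5: print(lo,j.sum(),'z',np.percentile(Z[j],[50,90,97]),np.median(im[j],0))
j=k&(S>54)&(S<90)&(abs(T)<5)&(im.sum(-1)<120); print('cap end S',np.percentile(S[j],[98,99.5,100]))
j=k&(S>35)&(S<49)&(Z>70); print('fingers T at lips..',[ (z,np.percentile(T[j&(abs(Z-z)<2)],[2,30,70,98])) for z in (78,82,86,90) if (j&(abs(Z-z)<2)).sum()>5])
cv2.imwrite('pics/w3v.png',cv2.resize(im[:,:,::-1],(800,600),interpolation=cv2.INTER_CUBIC))
E
```

```text
time: 14.88
tool_pos: [537.0, 166.7, 46.5]
tcp_rot: [180.0, 0.0, 105.5]
ft_force: [-2.3, -0.1, 8.3]
finger_gap: 17.1
5 240 z [75.2 76.1 76.5] [218. 213. 185.]
10 252 z [75.2 76.  76.4] [218.  212.5 185. ]
15 272 z [75.2 76.1 76.4] [218. 211. 184.]
20 293 z [75.1 76.1 76.5] [218. 212. 185.]
25 303 z [75.1 76.1 76.5] [218. 213. 185.]
30 298 z [75.2 76.  76.4] [218.  212.5 184.5]
35 306 z [75.2 76.1 76.4] [218. 212. 185.]
40 319 z [75.2 76.  76.4] [218. 213. 185.]
45 328 z [75.2 76.  76.5] [218.  212.5 185. ]
50 327 z [75.2 76.2 76.7] [217. 206. 179.]
55 353 z [77.  77.9 78.4] [24. 23. 23.]
60 350 z [76.9 78.  78.3] [26. 24. 24.]
65 350 z [76.9 77.9 78.4] [26. 23. 24.]
70 355 z [77.  77.9 78.5] [26. 25. 25.]
75 352 z [77.  78.  78.4] [26. 24. 24.]
80 328 z [76.8 77.8 78.3] [27. 25. 25.]
85 128 z [75.2 76.4 76.7] [25. 23. 24.]
90 243 z [67.9 76.8 78.6] [74. 68. 62.]
95 436 z [78.2 79.4 80. ] [195. 178. 162.]
cap end S [86.5 87.1 87.4]
fingers T at lips.. [(78, array([-9. , -7.1,  7.3,  9.5])), (82, array([-10.8,  -9.3,   9.6,  11.7])), (86, array([-14.1, -11.1,  11.4,  14.3])), (90, array([-16.3, -13.6,  14.1,  16.7]))]
```

View pics/w3v.png

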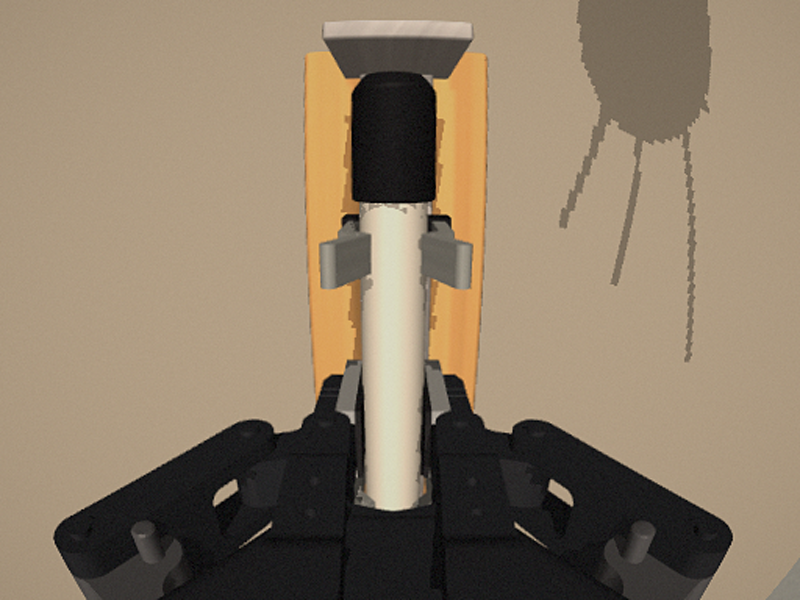

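The view shows the marker level between the clip fingers: cap clip fingers at (345,262) and (447,262) closed over the barrel. Barrel top is 76.2, so the axis is about 67. The cap end is about 8 mm short of the plate at (398,50). I'll ease the press slightly and slide.

```bash
python3 -m jog '[[[0,0,-0.008,0,0,0,0],[0.02,0,0,0,0,0,0],[0.03,0,0,0,0,0,0],[0.03,0,0,0,0,0,0],[0.02,0,0,0,0,0,0],[0,0,0,0,0,0,0]]]'
python3 -m jog '[[[0.016,0,0,0,0,0,0],[0,0,0,0,0,0,0]]]'
python3 -c "
from h import *
todo([534.7,174.6,46.5],105.5)"
```

```text
time: 15.68
tool_pos: [536.2, 171.2, 46.5]
tcp_rot: [179.9, 0.0, 105.5]
ft_force: [3.4, -3.9, 5.3]
finger_gap: 17.1
time: 15.92
tool_pos: [536.0, 172.0, 46.5]
tcp_rot: [179.9, 0.0, 105.5]
ft_force: [2.9, -3.3, 4.8]
finger_gap: 17.1
t 15.93 pos [536.  172.   46.5] rot [1.7995e+02 4.0000e-02 1.0554e+02] gap 17.1 F [ 2.9 -3.3  4.8]
turn units [0.0002 0.0001 0.0001] shift units (after turn) [ 0.058 -0.01  -0.   ]
```

```bash
python3 -m jog '[[[0.016,0,0,0,0,0,0],[0,0,0,0,0,0,0]]]'
python3 -m jog '[[[0.012,0,0,0,0,0,0],[0,0,0,0,0,0,0]]]'
python3 -m jog '[[[0.01,0,0,0,0,0,0],[0,0,0,0,0,0,0]]]'
```

```text
time: 16.18
tool_pos: [535.8, 172.7, 46.5]
tcp_rot: [179.9, 0.0, 105.5]
ft_force: [2.5, -4.2, 5.8]
finger_gap: 16.8
time: 16.42
tool_pos: [535.6, 173.3, 46.5]
tcp_rot: [179.9, 0.0, 105.5]
ft_force: [3.1, -3.8, 4.7]
finger_gap: 17.0
time: 16.68
tool_pos: [535.5, 173.7, 46.5]
tcp_rot: [179.9, 0.0, 105.5]
ft_force: [3.1, -4.4, 5.6]
finger_gap: 17.1
```

```bash
python3 -m jog '[[[0.01,0,0,0,0,0,0],[0,0,0,0,0,0,0]]]'
python3 -m jog '[[[0.01,0,0,0,0,0,0],[0,0,0,0,0,0,0]]]'
python3 -m jog '[[[0.008,0,0,0,0,0,0],[0,0,0,0,0,0,0]]]'
```

```text
time: 16.92
tool_pos: [535.4, 173.9, 46.5]
tcp_rot: [179.9, 0.1, 105.5]
ft_force: [3.4, -5.8, 5.1]
finger_gap: 17.0
time: 17.18
tool_pos: [535.4, 173.9, 46.5]
tcp_rot: [179.9, 0.1, 105.5]
ft_force: [3.4, -8.1, 4.5]
finger_gap: 16.9
time: 17.42
tool_pos: [535.4, 173.9, 46.5]
tcp_rot: [179.9, 0.1, 105.5]
ft_force: [4.5, -10.1, 5.9]
finger_gap: 17.0
```

The cap has met the plate: TCP stands still while the push climbs 6 → 8 → 10 N. I'll let go and rise.

```bash
python3 -m jog '[[[0,0,0,0,0,0,0.3],[0,0,0,0,0,0,0.6],[0,0,0,0,0,0,0.6],[0,0,0,0,0,0,0.6],[0,0,0,0,0,0,0.6]]]'
python3 -m jog '[[[0,0,-0.1,0,0,0,0.6],[0,0,-0.3,0,0,0,0.6],[0,0,-0.6,0,0,0,0.6],[-0.2,0,-0.8,0,0,0,0.6],[-0.4,0,-0.8,0,0,0,0.6],[-0.2,0,-0.6,0,0,0,0.6],[0,0,0,0,0,0,0.6],[0,0,0,0,0,0,0.6]]]'
python3 - <<'E'
from h import *
np.set_printoptions(precision=1,suppress=True)
print(telemetry.sense()['tool_pos'])
im,d,K,E=grab('wrist','w4'); W=fcloud(d,K,E)
a=np.radians(105.5); u=np.array([np.cos(a),np.sin(a)]); n=np.array([-u[1],u[0]])
Z=W[...,2]; q=W[...,:2]-np.array([534.7,174.6]); S=q@u; T=q@n
k=(Z>55)&(Z<100)&(abs(T)<22)&(S>-110)&(S<110)
for lo in range(-90,105,10):
    j=k&(S>=lo)&(S<lo+10)&(abs(T)<5)
    if j.sum()>5: print(lo,j.sum(),'z',np.percentile(Z[j],[50,90,97]),'T',np.median(T[k&(S>=lo)&(S<lo+10)]))
dark=k&(abs(T)<5)&(im.sum(-1)<120); print('dark S',np.percentile(S[dark&(S>50)],[0,1,99,100]),np.percentile(S[dark&(S<-40)],[0,1,99,100]))
for c in(42,-42):
    for z in(78,82,86,90):
        j=k&(abs(S-c)<9)&(abs(Z-z)<2)
        if j.sum()>5: print('clip',c,z,np.percentile(T[j],[2,98]))
x0=cv2.resize(im[:,:,::-1],(800,600),interpolation=cv2.INTER_CUBIC); cv2.imwrite('pics/w4v.png',x0)
E
```

```text
time: 18.05
tool_pos: [534.4, 175.6, 46.0]
tcp_rot: [-180.0, -0.0, 105.5]
ft_force: [0.9, -0.1, -0.7]
finger_gap: 51.0
time: 19.05
tool_pos: [544.9, 137.0, 206.0]
tcp_rot: [-180.0, -0.0, 105.5]
ft_force: [1.0, 0.7, 0.3]
finger_gap: 51.0
[544.9 137.  206. ]
-80 49 z [75.6 76.6 77.2] T 0.1749163845469203
-70 98 z [75.4 76.1 76.4] T 0.18573768782565556
-60 101 z [75.2 76.2 76.7] T -0.7416265569549634
-50 99 z [75.3 76.3 76.5] T -0.7062395032294297
-40 107 z [75.4 76.2 76.6] T 0.25058260944429667
-30 117 z [75.  76.3 76.7] T 0.2776438393429946
-20 112 z [75.2 76.2 76.7] T 0.2947007197189683
-10 121 z [75.  76.  76.3] T 0.31188277039390483
0 121 z [75.2 76.2 76.5] T 0.33419202371655327
10 111 z [75.  76.  76.5] T 0.34954121407695893
20 118 z [75.3 76.1 76.5] T 0.36514687093704096
30 121 z [75.1 76.2 76.6] T 0.3821011054931372
40 120 z [75.1 76.3 76.5] T 0.39364028182495725
50 122 z [75.  75.9 76.2] T 0.4133384734033437
60 129 z [76.5 77.9 78.3] T 0.43446678275554124
70 128 z [76.9 78.1 78.5] T 0.4431700371473053
80 124 z [76.6 77.9 78.4] T -0.43262330096257795
90 118 z [77.3 79.2 79.9] T -0.41343048550323663
dark S [62.2 62.4 93.8 94. ] [-74.5 -74.4 -69.5 -69.5]
clip 42 78 [-8.5  8.4]
clip 42 82 [-10.2  10.1]
clip 42 86 [-12.5  12.6]
clip 42 90 [-16.7  16.8]
clip -42 78 [-10.1   9.6]
clip -42 82 [-11.8  12.3]
clip -42 86 [-15.   14.7]
clip -42 90 [-16.1  15.7]
```

View pics/w4v.png

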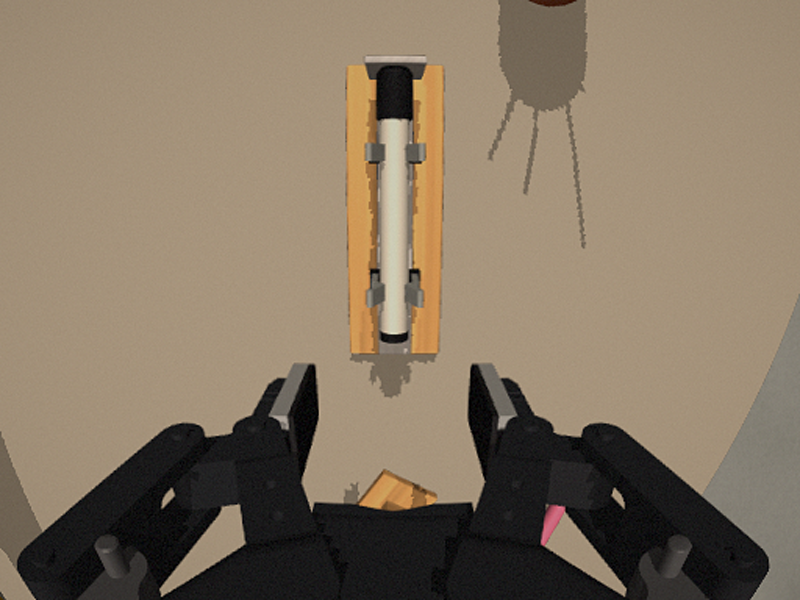

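The view shows the marker lying in both clips, cap (395,92) against the end plate (395,62), tail at (393,338), gripper clear. Cap shoulder at x = 62.3 (62 expected), tail at -74.5 (-75 expected) and level along its length, so it is seated. Handing in.

```bash
python3 -c "
from bench import job
print(job.hand_in())"
```

```text
the job is handed in; nothing more can be done
None
```

The white marker is put away in the clip holder with its cap against the end plate. I handed the job in at about 19 s of the 45 s allowed; the hand-in reports no verdict.

- **Pressing in:** I pressed it down midway between the clips, and the highest reading was about 10 N as it passed the lips. Past the lips the force dropped below zero, then rose to about 8 N on the seats at the predicted height.
- **Sliding:** It slid about 7.5 mm towards the plate at 4–5 N. It then stopped with the push climbing to about 11 N, so the cap was touching. I let go and lifted clear.
- **Last wrist picture:** The barrel top is level at about 76 mm from tail to cap, so the axis is at about 67 mm, where the rail height puts it. The cap shoulder is at x = 62.3 mm (62 expected) and the tail at −74.5 mm (−75 expected); both agree within measuring error.
- **Clips:** The fingers of both clips look closed over the barrel. The tail clip's fingers measured 1–2 mm wider than the cap clip's at most heights, which I put down to depth noise. I could not read the finger and pad joints directly.
- **Other things on the table:** I went near none of them, but took no final overview picture to confirm it.

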